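# Hold a bottle gift box square while its corner sets

### The job

A wooden bottle box is being glued up in the jig: its side board is fixed, its end board still slides. Pick up the metal corner square by its wooden bar grip, lay it flat on the jig's base inside the corner, and push it into the corner until the end board is fully home against its stop blocks and the two outer faces of the square lie flush against the side board and the end board. Finish while still gripping the square and pressing it firmly against both boards (do not let go), and leave the bottles and everything else on the table where they are.

Things in the scene. Friction and masses are not known exactly. Their poses are not given: they have to be found in the camera images.
- square_grip (a point): Middle of the wooden bar grip (64 long, 18 thick, 42 mm high) that stands on the loose corner square; 46 mm above the square's underside; the bar spans 24 to 66 mm above it. z up; x and y run along the square's two legs, away from its heel at x = y = -50 mm. The bar's length runs midway between +x and +y: grasp across that.
- heel (a point): Outer corner of that corner square, on its underside: a flat aluminium L, 24 mm thick, two legs each 145 mm long and 28 mm wide at right angles, a diagonal brace between them, about 0.4 kg. Axes as square_grip; its two outer faces are the planes x = 0 and y = 0 here, the legs run to x = 145 and y = 145 mm.
- corner (a point): Fixed jig: inner corner of the finished box, on the top of the jig's plywood base (230 x 230 x 12 mm, corner 35 mm in from two edges, so 12 mm above the table). z up. Side board's face: plane y = 0; end board's face: plane x = 0 once home; the box's inside is x > 0, y > 0. The square's heel belongs here, its x, y axes along these.
- end_board (a joint): Sliding end board, 130 x 12 x 45 mm high: how far it has been slid outwards (m). Its inner face is at x = 0.030 minus this, from y = 2 to 132 mm, in the corner's axes. 0.030 is home, hard against the stop blocks behind it; starts between 0 and 0.020. Slides along the corner's x with about 3 N of friction and stays where left.
- side_board: The fixed side board, 195 x 12 x 45 mm high, from x = -30 to 165 mm in the corner's axes, wooden blocks behind it; its origin and axes are those of the corner.
- bottle0: amber glass bottle, 70 mm across, 230 mm tall, standing at the left side of the table (bystander, origin at its underside)
- bottle1: a second such bottle (bystander, origin at its underside)
- bottle2: a third such bottle (bystander, origin at its underside)
- glue_jar: small white jar, 40 mm across, 85 mm tall, standing in the middle of the table between jig and square (bystander, origin at its underside)
- tape_roll: cardboard ring, 96 mm across, 40 mm high, far side of the table (bystander, origin at its underside)
- mallet: rubber mallet lying at the far side of the table (bystander)
- offcut: wood offcut 70 x 30 x 18 mm lying just in front of the robot (bystander, origin at its underside)
Not all that is in view belongs to the job. Of the things shaped like the part that bears square_grip, the aluminium one is meant.

How it is judged:
By the outcome, as a careful person would: the job done as asked, in the order asked, and still so for the second after the job is handed in, while the arm keeps its last pose, push and grip.
It also fails if it takes over 43 s, if anything falls off the work surface, if the arm or the gripper's body presses on something with over 40 N, if the wrist force passes 120 N, or if a joint passes its speed limit or range.

### The arm

A 6-joint arm with a two-finger parallel gripper is mounted at the origin on the work surface. World frame = base frame: x ahead of the robot, y to its left, z up, the work surface at z = 0. Lengths are in mm, angles in rad, forces in N, time in s.
With the tool pointing down it reaches from about 325 to 775 mm from the base axis. Payload 5.5 kg.
Tool frame: the origin (TCP) lies midway between the tips of the shut fingers; the grasp point (between the pads) lies 19 mm behind it; y points along the fingers, z is the direction in which the jaws open and shut, and the axes are right-handed (so a half turn about y gives the same grasp; the last joint's range is limited). The gripper opens to 85 mm and grips with 20 to 120 N. Pads are 22 mm wide; open, the fingers measure 114 mm over their backs; the gripper's body (76 mm by 85 mm) begins 54 mm behind the grasp point. The pads swing forward as they close: fully open they stand 13 mm farther back than shut.
Start: joints at [1.099, 0.091, 1.231, -0, 1.82, -0.057], TCP at [241.81, 549.13, 198.675] pointing down, gripper open.
Joint ranges: [-2.87, 2.87], [-0.86, 2.18], [0.17, 2.46], [-1.51, 4.65], [0.06, 2.69], [-2.65, 2.65]. Speed limits (rad/s): [2.57, 2.57, 3.01, 3.14, 3.14, 3.14].

### API

Orientations are given as [roll, pitch, yaw] about the fixed x, y, z axes, in that order (R = Rz(yaw) Ry(pitch) Rx(roll)).
In Python, from cell import robot gives the robot as it stands. The module is installed in compiled form; this text tells all that it offers.
- The arm moves only by the shell command python3 -m inch 'ROWS'. ROWS is JSON, a list of rows, each a list of 7 numbers: the shift along the world's x, y, z in mm, then the turn, a rotation vector about the world's x, y, z in rad, then the finger opening in mm, from 0 to 85.4. In form: [[x, y, z, rx, ry, rz, jaw], ...]. A call has 1 to 20 rows; each row is the pose to reach, as a shift and turn from the pose commanded when the call began; what a row does not reach only later rows make up. A row lasts 1/12 s, in which the tool goes at most 41.7 mm and 7.16 degrees, less where a joint would pass 70% of its speed; a pose out of reach is approached as far as the arm can. A call with a gripper value outside its range is refused whole. The fingers move at their own pace and stop on an object; the grip force is fixed at half the most. Time passes only in rows, so rows that repeat a pose let the fingers close. It gives the time, the measured TCP pose, the force and the opening at its end, in the units of the state.
- robot.get_state(): the state, without advancing time (a new reading comes with each control period).
- robot.snapshot(name): name is "side" or "top" or "wrist"; returns the picture (420x560x3 uint8, blue, green, red); there is no depth.
- robot.camera_model(name): a dict with "camera_matrix" (3x3 intrinsics, pixels), "k1" (the pictures are not rectified: a ray, as slopes to the right and down, at radius r is drawn at 1 + k1 r^2 times it, then the intrinsics apply), "rvec" (rotation vector, rad) and "tvec" (3), from world to camera coordinates, as OpenCV has them. Camera axes: x right, y down, z forward; pixel columns grow to the right and rows downward; lengths in mm; the calibration is good to about 2 mm. A picture is of the moment at which its call begins: read the wrist's pose just before it. camera_model takes no time and is no camera call; for the wrist camera it gives the pose at the moment of the call.
- robot.job_done(): hands the job in, once; it reports no verdict.
The state is a dict: "t": time; "qpos": joint angles; "dq": joint speeds; "tau": joint torques, N m; "tcp_pos": TCP position; "ee_rot": TCP orientation; "wrist_force": force on the tool from outside, world axes, zero at the start; "wrist_torque": the same for the moment, N m; "gripper_width": finger opening in mm.
Only numpy, scipy, OpenCV 4.12 (cv2) and the standard library are available. Lean on these libraries where they do the work, as an engineer would, in place of code of your own. Each camera call takes 0.05 s, during which the arm holds its last target.

## Working session

There is one attempt and no reset: what is moved stays moved. The work goes in short steps, Python scripts to look and compute and a shell command to move; the robot and the scene stay as the last step left them, time stands still between calls to the robot, and variables do not carry over. Pictures are saved under pics/ and viewed, and the job is handed in when it is done.

```bash
mkdir -p pics; ls; python3 - <<'E'
from cell import robot
import cv2
print(robot.get_state())
for n in("side","top","wrist"):
    cv2.imwrite(f"pics/{n}0.png",robot.snapshot(n)); print(n,robot.camera_model(n))
E
```

```text
pics
{'t': 0.0, 'qpos': array([ 1.09931139e+00,  9.18674344e-02,  1.23189899e+00,  1.46965637e-05,
        1.81980881e+00, -5.67028693e-02]), 'dq': array([-1.85985534e-06, -6.89385624e-04, -3.20222424e-04,  3.09555752e-04,
       -1.18137135e-03, -4.56424043e-04]), 'tau': array([-2.08135993e-03, -4.58728230e+01, -4.18016124e+01, -1.82946605e-04,
        1.19209776e-02, -1.35054754e-05]), 'tcp_pos': array([241.63186003, 548.80792301, 197.53840895]), 'ee_rot': array([-1.57277491e+00,  1.26584875e-04, -4.14778581e-01]), 'wrist_force': array([0.29497748, 0.30716391, 0.06005912]), 'wrist_torque': array([ 0.01743496, -0.00957883,  0.02886081]), 'gripper_width': 85.54268381043434}
side {'camera_matrix': array([[521.95618385,   0.        , 275.37221095],
       [  0.        , 521.95618385, 206.0343572 ],
       [  0.        ,   0.        ,   1.        ]]), 'k1': 0.044343748831177636, 'rvec': array([ 0.54205974, -2.47576116,  1.48010305]), 'tvec': array([ 554.83267669,   95.36867492, 1412.23438883])}
top {'camera_matrix': array([[394.47180514,   0.        , 287.52793202],
       [  0.        , 394.47180514, 204.96004763],
       [  0.        ,   0.        ,   1.        ]]), 'k1': 0.014453501777176823, 'rvec': array([ 2.17363843, -2.02129594,  0.22712564]), 'tvec': array([129.0495358 , 545.25177975, 944.16128608])}
wrist {'camera_matrix': array([[311.25055314,   0.        , 282.80672757],
       [  0.        , 311.25055314, 205.79511068],
       [  0.        ,   0.        ,   1.        ]]), 'k1': -0.032630064185010355, 'rvec': array([-2.42486948, -1.58239043, -0.2251048 ]), 'tvec': array([-599.69356802,  -36.20384982,  376.91076848])}
```

View pics/side0.png

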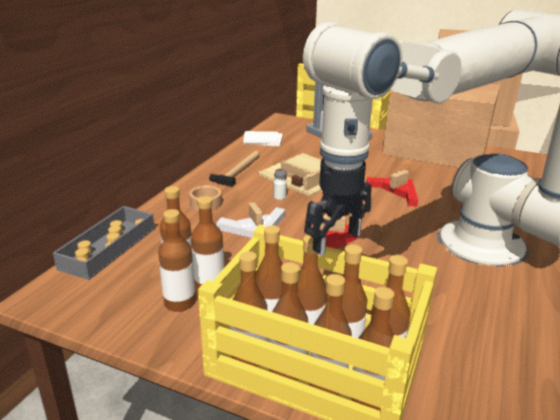

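View pics/top0.png

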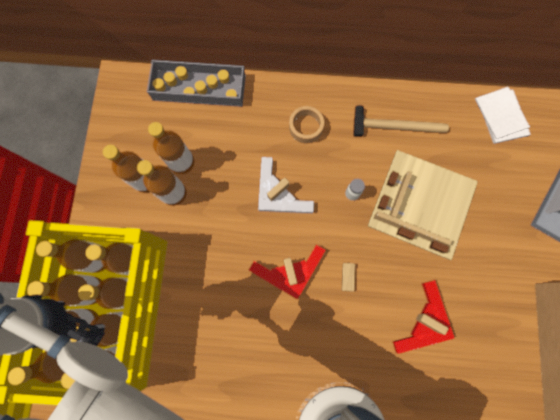

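View pics/wrist0.png

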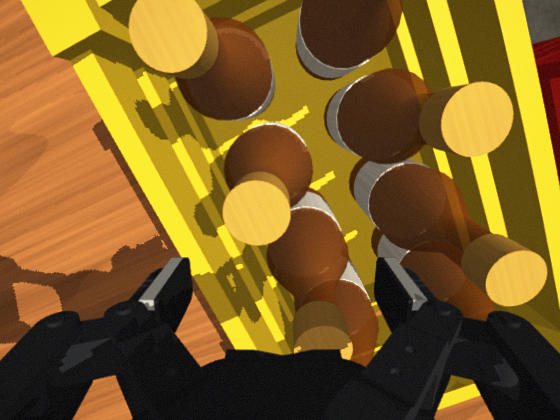

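The top view shows the aluminium square with its heel near (260,210), bar grip near (278,188), and the jig around (423,205). The red squares are decoys. I'll zoom in on these.

```bash
python3 - <<'E'
import cv2
im=cv2.imread("pics/top0.png")
cv2.imwrite("pics/z_sq.png",cv2.resize(im[145:225,245:330],None,fx=7,fy=7,interpolation=cv2.INTER_CUBIC))
cv2.imwrite("pics/z_jig.png",cv2.resize(im[145:265,360:485],None,fx=5,fy=5,interpolation=cv2.INTER_CUBIC))
E
cat > h.py <<'E'
import numpy as np, cv2
from cell import robot
def pix2w(m,uv,z):
    K=m["camera_matrix"];R=cv2.Rodrigues(m["rvec"])[0];t=m["tvec"]
    out=[]
    for u,v in uv:
        d=np.array([(u-K[0,2])/K[0,0],(v-K[1,2])/K[1,1]]);s=d.copy()
        for _ in range(20): s=d/(1+m["k1"]*(s@s))
        r=R.T@np.array([s[0],s[1],1]);c=-R.T@t
        out.append(c+r*(z-c[2])/r[2])
    return np.array(out)
def w2pix(m,P):
    K=m["camera_matrix"];R=cv2.Rodrigues(m["rvec"])[0]
    p=(R@np.atleast_2d(P).T).T+m["tvec"];s=p[:,:2]/p[:,2:]
    s=s*(1+m["k1"]*(s**2).sum(1,keepdims=True))
    return s*K[0,0]+K[:2,2]
E
```

```text
(no output)
```

View pics/z_sq.png

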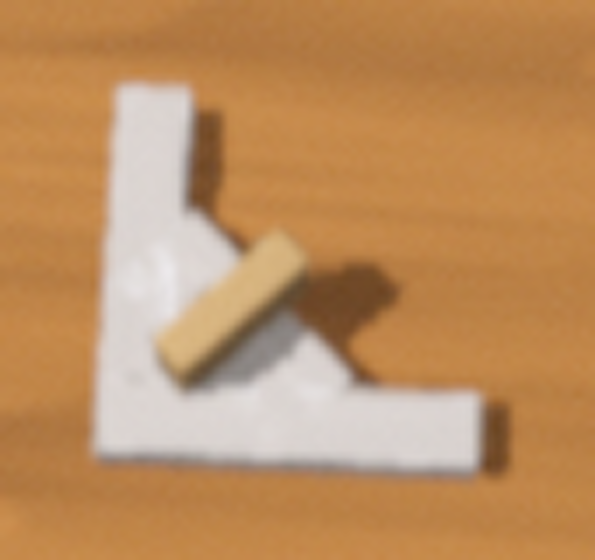

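View pics/z_jig.png

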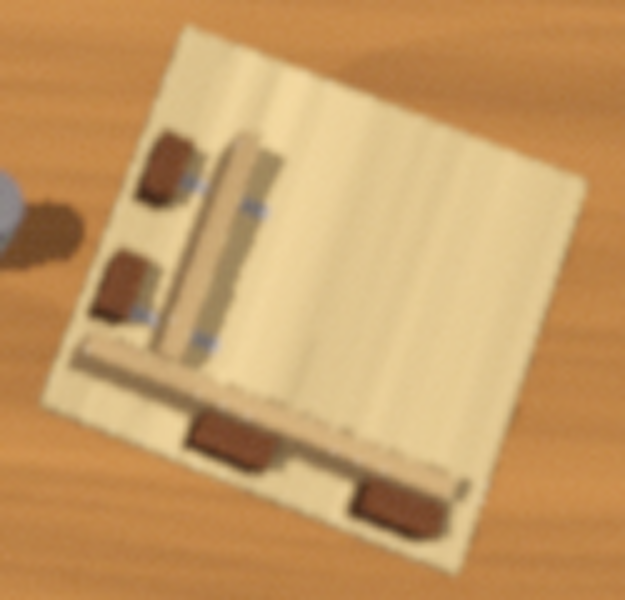

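```bash
cat > fit.py <<'E'
from h import *
m=robot.camera_model("top")
def un(p,x0,y0,f): return [(x0+(a+.5)/f-.5,y0+(b+.5)/f-.5) for a,b in p]
def fit(L,W):
    L=np.array(L,float);W=np.array(W)[:,:2];l=L.mean(0);w=W.mean(0)
    a,b=L-l,W-w
    th=np.arctan2((a[:,0]*b[:,1]-a[:,1]*b[:,0]).sum(),(a*b).sum())
    R=np.array([[np.cos(th),-np.sin(th)],[np.sin(th),np.cos(th)]]);t=w-R@l
    return th,t,(L@R.T+t-W),R
J=pix2w(m,un([(188,25),(588,182),(458,575),(41,405)],360,145,5),12)
thj,tj,r,Rj=fit([(-35,195),(195,195),(195,-35),(-35,-35)],J);print("corner",thj,tj,"\n",r.round(1))
S=pix2w(m,un([(97,455),(478,470),(484,395),(118,85),(190,88)],245,145,7),24)
ths,ts,r,Rs=fit([(0,0),(145,0),(145,28),(0,145),(28,145)],S);print("heel",ths,ts,"\n",r.round(1))
print("grip",Rs@[50,50]+ts)
B=pix2w(m,un([(158,345),(185,385),(305,268),(275,232)],245,145,7),66);print("bar",B.round(1),B.mean(0))
E_=pix2w(m,un([(190,357),(257,145),(240,130),(152,345)],360,145,5),57)
print("endboard local",(E_[:,:2]-tj)@Rj)
print("jar",pix2w(m,[(357,186)],85))
E
python3 fit.py
```

```text
corner -1.9001521883025045 [527.76472184 -90.96874472] 
 [[-0.5  0.7]
 [-0.  -0.7]
 [-0.2 -0.2]
 [ 0.7  0.1]]
heel -1.5425116909228094 [526.34614199 245.19166013] 
 [[ 1.4  0.6]
 [ 0.8 -0.7]
 [-0.3  0.6]
 [-0.9 -0.3]
 [-0.9 -0.2]]
grip [577.74018604 196.62570254]
bar [[558.7 222.2  66. ]
 [544.4 211.2  66. ]
 [591.7 170.8  66. ]
 [604.6 182.9  66. ]] [574.84123186 196.77054335  66.        ]
endboard local [[ 20.8585248    6.37106838]
 [ 15.25738918 126.27490785]
 [  4.43598694 130.56512719]
 [  1.01808187   4.69910417]]
jar [[590.53373017  -2.81569489  85.        ]]
```

```bash
python3 -m inch '[[0,0,35,0,0,0,85],[0,0,70,0,0,0,85],[0,0,105,0,0,0,85],[15,-16,110,0,0,0,85],[40,-42,110,0,0,0,85],[66,-69,110,0,0,-0.03,85],[92,-96,110,0,0,-0.08,85],[118,-123,110,0,0,-0.13,85],[144,-151,110,0,0,-0.18,85],[170,-179,110,0,0,-0.23,85],[196,-206,110,0,0,-0.28,85],[222,-233,110,0,0,-0.33,85],[248,-261,90,0,0,-0.342,85],[274,-288,60,0,0,-0.342,85],[300,-316,30,0,0,-0.342,85],[320,-337,0,0,0,-0.342,85],[335,-352,-30,0,0,-0.342,85],[335,-352,-60,0,0,-0.342,85],[335,-352,-60,0,0,-0.342,85],[335,-352,-60,0,0,-0.342,85]]'
python3 - <<'E'
from h import *
cv2.imwrite("pics/w1.png",robot.snapshot("wrist")); cv2.imwrite("pics/t1.png",robot.snapshot("top"));
s=robot.get_state();print(s["tcp_pos"],s["ee_rot"],s["t"])
m=robot.camera_model("wrist")
th=-1.5425;R=np.array([[np.cos(th),-np.sin(th)],[np.sin(th),np.cos(th)]])
L=[(27.4,27.4),(72.6,72.6)]
print(w2pix(m,[[*(R@np.array(l)+[526.3,245.2]),66] for l in L]))
E
```

```text
t: 1.82
tcp_pos: [575.1, 196.5, 135.8]
ee_rot: [-1.576, 0.004, -0.758]
wrist_force: [-0.6, 0.5, 2.0]
gripper_width: 85.2
[577.29565159 198.15309954 141.69031116] [-1.56775055e+00 -1.43205838e-03 -7.55931067e-01] 1.9167
[[281.29228031 167.03505235]
 [281.28313926 240.64649242]]
```

View pics/w1.png

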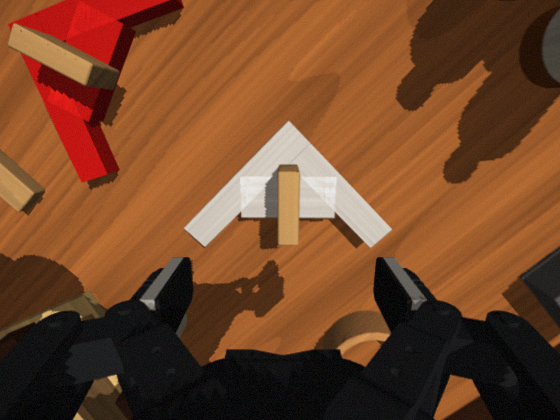

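The aluminium square sits centred between the open fingers, with the bar top running from (289,170) to (288,245). The arm was still settling, so I'll look again for precision.

```bash
python3 -m inch '[[0,0,0,0,0,0,85],[0,0,0,0,0,0,85],[0,0,0,0,0,0,85]]'
python3 - <<'E'
from h import *
m=robot.camera_model("wrist");s=robot.get_state()
im=robot.snapshot("wrist");cv2.imwrite("pics/w2.png",im)
print(s["tcp_pos"],s["ee_rot"],m)
np.save("m2.npy",m,allow_pickle=True)
cv2.imwrite("pics/w2z.png",cv2.resize(im[110:260,175:405],None,fx=3.4,fy=3.4,interpolation=cv2.INTER_CUBIC))
E
```

```text
t: 2.17
tcp_pos: [577.4, 198.1, 141.4]
ee_rot: [-1.567, -0.002, -0.756]
wrist_force: [0.3, -0.0, -0.5]
gripper_width: 85.0
[577.42402977 198.10921741 141.39690031] [-1.5672738  -0.00205186 -0.75564749] {'camera_matrix': array([[311.25055314,   0.        , 282.80672757],
       [  0.        , 311.25055314, 205.79511068],
       [  0.        ,   0.        ,   1.        ]]), 'k1': -0.032630064185010355, 'rvec': array([-2.64120267, -1.13981721, -0.16947342]), 'tvec': array([-540.83511595, -292.81890196,  240.11911776])}
```

View pics/w2z.png

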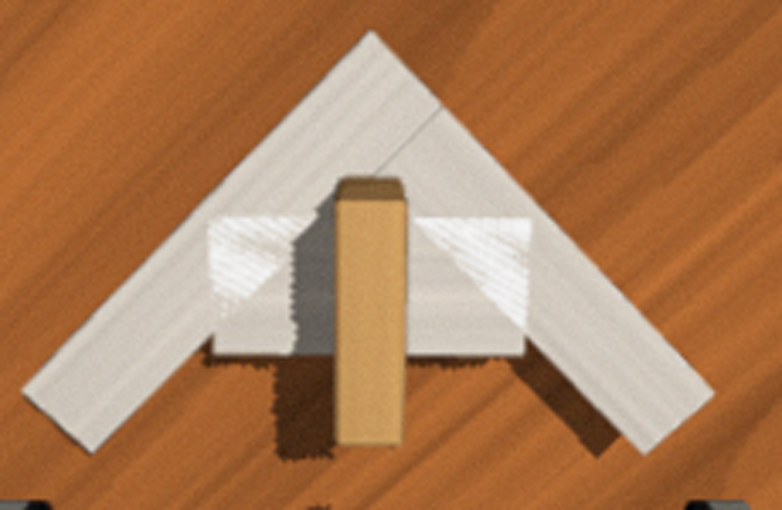

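```bash
cat > sq.py <<'E'
from fit import *
m=np.load("m2.npy",allow_pickle=True).item()
S=pix2w(m,un([(371,31),(714,394),(645,454),(23,390),(92,453)],175,110,3.4),24)
# heel at top; which leg is x? print
for o in ([(0,0),(145,0),(145,28),(0,145),(28,145)],[(0,0),(0,145),(28,145),(145,0),(145,28)]):
    th,t,r,R=fit(o,S);print(th,t,r.round(1).tolist(),"grip",R@[50,50]+t)
B=pix2w(m,un([(336,199),(404,199),(403,444),(335,444)],175,110,3.4),66);print(B.round(1),B.mean(0)); d=B[3]-B[0]+B[2]-B[1];print(np.arctan2(d[1],d[0]))
E
python3 sq.py
```

```text
corner -1.9001521883025045 [527.76472184 -90.96874472] 
 [[-0.5  0.7]
 [-0.  -0.7]
 [-0.2 -0.2]
 [ 0.7  0.1]]
heel -1.5425116909228094 [526.34614199 245.19166013] 
 [[ 1.4  0.6]
 [ 0.8 -0.7]
 [-0.3  0.6]
 [-0.9 -0.3]
 [-0.9 -0.2]]
grip [577.74018604 196.62570254]
bar [[558.7 222.2  66. ]
 [544.4 211.2  66. ]
 [591.7 170.8  66. ]
 [604.6 182.9  66. ]] [574.84123186 196.77054335  66.        ]
endboard local [[ 20.8585248    6.37106838]
 [ 15.25738918 126.27490785]
 [  4.43598694 130.56512719]
 [  1.01808187   4.69910417]]
jar [[590.53373017  -2.81569489  85.        ]]
1.5938599329187981 [658.92342941 122.06459169] [[129.7, -123.5], [-17.4, 18.3], [-46.2, 44.5], [-19.1, 16.4], [-47.1, 44.3]] grip [607.783649   170.89821596]
-1.5464942140504236 [528.74694641 246.2167196 ] [[-0.5, 0.6], [0.7, 1.0], [0.6, -0.1], [-0.8, -1.1], [-0.1, -0.4]] grip [579.94716835 197.44646973]
[[551.  213.3  66. ]
 [562.  225.1  66. ]
 [607.8 182.4  66. ]
 [596.  169.9  66. ]] [579.20262689 197.67166604  66.        ]
-0.7588133876807753
```

```bash
python3 -m inch '[[2,-0.5,-25,0,0,0,85],[2,-0.5,-55,0,0,0,85],[2,-0.5,-82,0,0,0,85],[2,-0.5,-100,0,0,0,85],[2,-0.5,-108,0,0,0,85],[2,-0.5,-108,0,0,0,85],[2,-0.5,-108,0,0,0,85],[2,-0.5,-108,0,0,0,60],[2,-0.5,-108,0,0,0,35],[2,-0.5,-108,0,0,0,10],[2,-0.5,-108,0,0,0,10],[2,-0.5,-108,0,0,0,10],[2,-0.5,-108,0,0,0,10],[2,-0.5,-108,0,0,0,10],[2,-0.5,-108,0,0,0,10]]'
python3 - <<'E'
from h import *
cv2.imwrite("pics/w3.png",robot.snapshot("wrist"));cv2.imwrite("pics/s3.png",robot.snapshot("side"))
E
```

```text
t: 3.47
tcp_pos: [579.2, 196.8, 31.5]
ee_rot: [-1.57, -0.001, -0.757]
wrist_force: [-0.7, 0.4, 3.9]
gripper_width: 14.7
```

View pics/w3.png

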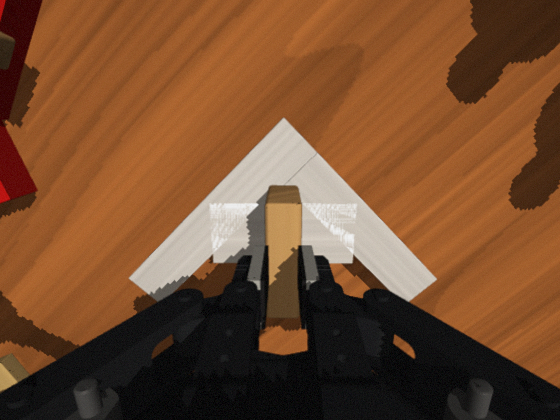

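The bar (285,190–300) is clamped between both pads. I'll lift straight up now.

```bash
python3 -m inch '[[0,0,8,0,0,0,5],[0,0,24,0,0,0,5],[0,0,45,0,0,0,5],[0,0,70,0,0,0,5],[0,0,95,0,0,0,5],[0,0,115,0,0,0,5],[0,0,125,0,0,0,5],[0,0,130,0,0,0,5],[0,0,130,0,0,0,5],[0,0,130,0,0,0,5]]'
python3 - <<'E'
from h import *
m=robot.camera_model("wrist");s=robot.get_state();im=robot.snapshot("wrist");cv2.imwrite("pics/w4.png",im);cv2.imwrite("pics/s4.png",robot.snapshot("side"))
np.save("m4.npy",m,allow_pickle=True);print(s["tcp_pos"],s["ee_rot"])
E
```

```text
t: 4.4
tcp_pos: [578.2, 196.4, 158.7]
ee_rot: [-1.573, 0.001, -0.757]
wrist_force: [-0.5, 0.0, -4.7]
gripper_width: 14.5
[578.20656564 196.42943843 158.67421725] [-1.57335311e+00  1.47831555e-03 -7.56847521e-01]
```

View pics/w4.png

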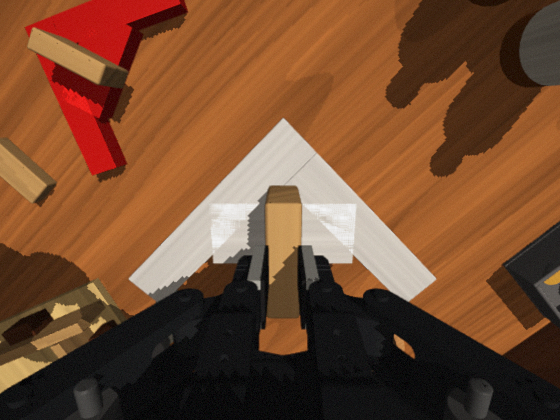

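View pics/s4.png

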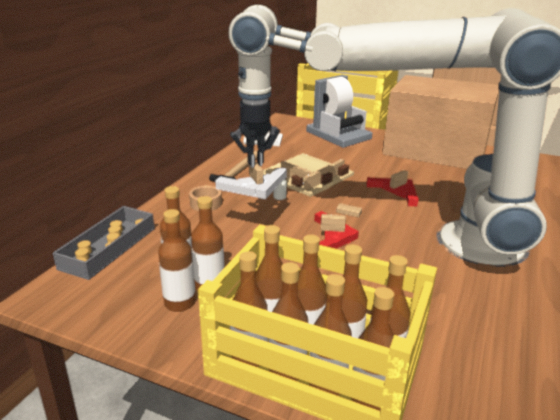

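Square is off the table (≈4.7 N weight), level in the gripper; heel at (284,119), leg ends at (435,280) and (131,280). Computing the placing shift.

```bash
cat > p.py <<'E'
import io,contextlib
with contextlib.redirect_stdout(io.StringIO()):
    from fit import *
m=np.load("m4.npy",allow_pickle=True).item()
cmd=np.array([578.8,196.6])
tcp=np.array([578.2,196.43,158.7])
S=pix2w(m,[(284,119),(435.5,280),(131,280)],tcp[2]-7)
th,t,r,R=fit([(0,0),(0,145),(145,0)],S);print(th,t,r.round(1));g=R@[50,50]+t;print("grip",g,"rel tcp",g-tcp[:2])
th0=-1.5424; print("heel rel in tool-square axes", R.T@(t-tcp[:2]))
h=R.T@(t-tcp[:2])
for hl in [(38,18),(0,0)]:
    T=tj+Rj@(np.array(hl)-h); print(hl,"tcp target",T,"shift from cmd",T-tcp[:2],"rot",thj-th0,thj-th)
E
python3 p.py
```

```text
-1.542385154404719 [527.99163785 244.56581132] [[-0.7  0.3]
 [ 2.1  1.6]
 [-1.5 -1.8]]
grip [579.39182686 196.00635734] rel tcp [ 1.19182686 -0.42364266]
heel rel in tool-square axes [-49.54267167 -48.8206887 ]
(38, 18) tcp target [ 562.67961743 -195.41812895] shift from cmd [ -15.52038257 -391.84812895] rot -0.35775218830250455 -0.35776703389778564
(0, 0) tcp target [ 557.93757766 -153.63879125] shift from cmd [ -20.26242234 -350.06879125] rot -0.35775218830250455 -0.35776703389778564
```

```bash
python3 -m inch '[[0,-10,0,0,0,0,5],[-1,-30,0,0,0,-0.02,5],[-2,-55,0,0,0,-0.05,5],[-3,-85,0,0,0,-0.08,5],[-4,-115,0,0,0,-0.12,5],[-6,-147,0,0,0,-0.15,5],[-7,-179,0,0,0,-0.18,5],[-8,-211,0,0,0,-0.21,5],[-9,-243,0,0,0,-0.24,5],[-11,-275,0,0,0,-0.27,5],[-12,-305,0,0,0,-0.3,5],[-13,-333,0,0,0,-0.32,5],[-14,-358,0,0,0,-0.34,5],[-15,-377,0,0,0,-0.35,5],[-15.5,-388,0,0,0,-0.358,5],[-15.5,-392,-10,0,0,-0.358,5],[-15.5,-392,-30,0,0,-0.358,5],[-15.5,-392,-50,0,0,-0.358,5],[-15.5,-392,-60,0,0,-0.358,5],[-15.5,-392,-60,0,0,-0.358,5]]'
python3 -m inch '[[0,0,0,0,0,0,5],[0,0,0,0,0,0,5],[0,0,0,0,0,0,5]]'
python3 - <<'E'
from h import *
m=robot.camera_model("wrist");s=robot.get_state();im=robot.snapshot("wrist");cv2.imwrite("pics/w5.png",im);t=robot.snapshot("top");cv2.imwrite("pics/t5.png",t)
np.save("m5.npy",m,allow_pickle=True);print(s["tcp_pos"],s["ee_rot"])
cv2.imwrite("pics/t5z.png",cv2.resize(t[145:265,360:485],None,fx=5,fy=5,interpolation=cv2.INTER_CUBIC))
E
```

```text
t: 6.17
tcp_pos: [561.3, -193.7, 96.1]
ee_rot: [-1.575, 0.006, -1.114]
wrist_force: [-0.4, 0.5, -5.2]
gripper_width: 14.3
t: 6.42
tcp_pos: [564.2, -195.4, 102.6]
ee_rot: [-1.569, -0.002, -1.114]
wrist_force: [1.0, -0.1, -4.5]
gripper_width: 14.6
[ 564.19676184 -195.37175899  102.56930764] [-1.56882094 -0.0021714  -1.11429261]
```

View pics/w5.png

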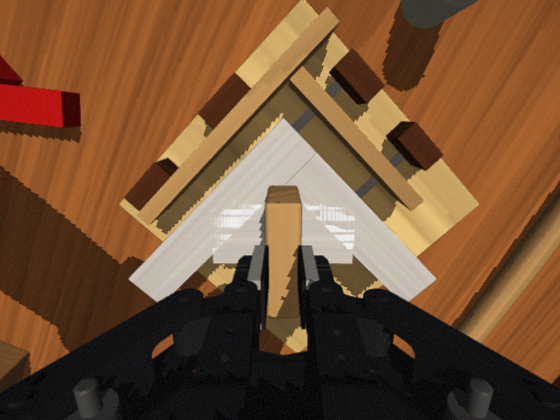

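View pics/t5z.png

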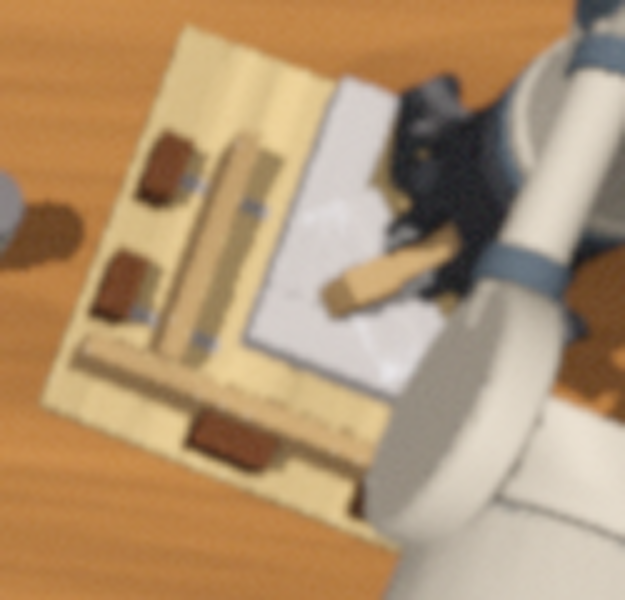

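The square hangs above the jig, parallel to both boards. I'll zoom in on the wrist picture to measure the boards relative to the square.

```bash
python3 - <<'E'
import cv2
im=cv2.imread("pics/w5.png")
cv2.imwrite("pics/w5z.png",cv2.resize(im[0:290,115:485],None,fx=2,fy=2,interpolation=cv2.INTER_CUBIC))
E
```

```text
(no output)
```

View pics/w5z.png

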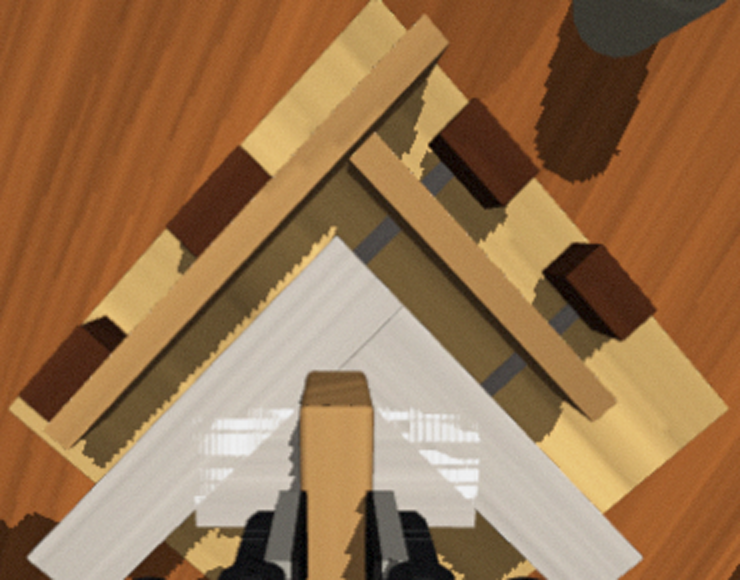

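```bash
cat > q.py <<'E'
import io,contextlib
with contextlib.redirect_stdout(io.StringIO()):
    from fit import *
m=np.load("m5.npy",allow_pickle=True).item()
sb=pix2w(m,un([(71,447),(448,43)],115,0,2),57)[:,:2]
eb=pix2w(m,un([(350,158),(591,419)],115,0,2),57)[:,:2]
S=pix2w(m,un([(335,237),(28,557),(640,557)],115,0,2),102.5-7)[:,:2]
ang=lambda a,b:np.arctan2(*(b-a)[::-1])
print("side x-dir",ang(sb[1],sb[0]),np.linalg.norm(sb[1]-sb[0]),"end y-dir-90",ang(eb[0],eb[1])-np.pi/2,np.linalg.norm(eb[1]-eb[0]))
print("square",ang(S[0],S[1]),ang(S[0],S[2])-np.pi/2)
a=ang(sb[1],sb[0]);ux=np.array([np.cos(a),np.sin(a)]);uy=np.array([-ux[1],ux[0]])
c=sb[1]+30*ux;print("corner",c,"sb end est",(sb[0]-sb[1])@ux-30)
print("heel rel",(S[0]-c)@ux,(S[0]-c)@uy,"heel",S[0],"end face",[((e-c)@ux).round(1) for e in eb],[((e-c)@uy).round(1) for e in eb])
print("ux",ux,"uy",uy)
E
python3 q.py
```

```text
side x-dir -1.897986163623287 190.97449704966274 end y-dir-90 -1.8996941651446368 127.21598922018408
square -1.9000255683279188 -1.9025750348064105
corner [529.92482209 -92.63741049] sb end est 160.97449704966277
heel rel 37.22050832590913 16.472327568519002 heel [ 533.56123307 -133.1772715 ] end face [np.float64(16.1), np.float64(16.3)] [np.float64(2.5), np.float64(129.7)]
ux [-0.32138322 -0.94694922] uy [ 0.94694922 -0.32138322]
```

```bash
python3 -m inch '[[0,0,-10,0,0,0,5],[0,0,-22,0,0,0,5],[0,0,-34,0,0,0,5],[0,0,-44,0,0,0,5],[0,0,-51,0,0,0,5],[0,0,-54,0,0,0,5],[0,0,-54,0,0,0,5],[0,0,-54,0,0,0,5],[0,0,-54,0,0,0,5]]'
python3 -m inch '[[0,0,-1,0,0,0,5],[0,0,-2,0,0,0,5],[0,0,-2,0,0,0,5],[0,0,-2,0,0,0,5]]'
python3 -m inch '[[0,0,-1,0,0,0,5],[0,0,-1,0,0,0,5],[0,0,-1,0,0,0,5]]'
```

```text
t: 7.27
tcp_pos: [563.8, -195.6, 47.5]
ee_rot: [-1.57, -0.001, -1.115]
wrist_force: [-0.1, -0.1, -4.3]
gripper_width: 14.2
t: 7.6
tcp_pos: [563.3, -195.4, 44.8]
ee_rot: [-1.571, -0.0, -1.115]
wrist_force: [0.9, -0.5, -5.4]
gripper_width: 13.9
t: 7.85
tcp_pos: [563.4, -195.4, 43.7]
ee_rot: [-1.571, -0.0, -1.115]
wrist_force: [0.4, 0.1, -4.6]
gripper_width: 14.6
```

```bash
python3 -m inch '[[0,0,-1,0,0,0,5],[0,0,-1,0,0,0,5],[0,0,-1,0,0,0,5]]'
python3 -m inch '[[0,0,-1,0,0,0,5],[0,0,-1,0,0,0,5],[0,0,-1,0,0,0,5]]'
```

```text
t: 8.1
tcp_pos: [563.5, -195.5, 43.5]
ee_rot: [-1.57, -0.001, -1.115]
wrist_force: [-2.9, -0.5, 1.3]
gripper_width: 14.4
t: 8.35
tcp_pos: [563.5, -195.5, 43.4]
ee_rot: [-1.57, -0.001, -1.115]
wrist_force: [-4.3, 1.4, 5.3]
gripper_width: 14.5
```

Base contact is made. Now I'll slide toward the side board (−y local).

```bash
python3 -m inch '[[-3,1,0,0,0,0,5],[-6,2,0,0,0,0,5],[-9,3,0,0,0,0,5],[-12,4.1,0,0,0,0,5],[-14.2,4.8,0,0,0,0,5],[-14.2,4.8,0,0,0,0,5],[-14.2,4.8,0,0,0,0,5]]'
python3 -m inch '[[-1,0.3,0,0,0,0,5],[-1.9,0.6,0,0,0,0,5],[-1.9,0.6,0,0,0,0,5],[-1.9,0.6,0,0,0,0,5]]'
python3 -m inch '[[-1,0.3,0,0,0,0,5],[-1,0.3,0,0,0,0,5],[-1,0.3,0,0,0,0,5]]'
```

```text
t: 8.93
tcp_pos: [550.2, -190.8, 43.4]
ee_rot: [-1.568, -0.003, -1.115]
wrist_force: [3.6, -1.2, 7.7]
gripper_width: 14.6
t: 9.27
tcp_pos: [548.9, -190.5, 43.5]
ee_rot: [-1.567, -0.004, -1.115]
wrist_force: [5.3, -1.3, 4.9]
gripper_width: 14.6
t: 9.52
tcp_pos: [548.7, -190.4, 43.6]
ee_rot: [-1.566, -0.005, -1.115]
wrist_force: [8.8, -2.5, 4.6]
gripper_width: 14.3
```

Side contact (~9 N). Next, slide along it toward the end board.

```bash
python3 -m inch '[[1,2.8,0,0,0,0,5],[2,5.7,0,0,0,0,5],[3,8.5,0,0,0,0,5],[3.9,11.4,0,0,0,0,5],[4.8,14.2,0,0,0,0,5],[5.5,16.1,0,0,0,0,5],[5.5,16.1,0,0,0,0,5],[5.5,16.1,0,0,0,0,5]]'
python3 -m inch '[[0.6,1.9,0,0,0,0,5],[1.3,3.8,0,0,0,0,5],[1.9,5.7,0,0,0,0,5],[2.6,7.6,0,0,0,0,5],[2.6,7.6,0,0,0,0,5],[2.6,7.6,0,0,0,0,5]]'
python3 - <<'E'
from h import *
m=robot.camera_model("wrist");im=robot.snapshot("wrist");cv2.imwrite("pics/w6z.png",cv2.resize(im[0:290,115:485],None,fx=2,fy=2,interpolation=cv2.INTER_CUBIC))
E
```

```text
t: 10.18
tcp_pos: [553.5, -176.8, 44.0]
ee_rot: [-1.568, -0.008, -1.116]
wrist_force: [5.3, -8.7, 5.3]
gripper_width: 14.7
t: 10.68
tcp_pos: [555.8, -170.0, 44.3]
ee_rot: [-1.569, -0.01, -1.117]
wrist_force: [3.5, -10.9, 7.0]
gripper_width: 14.3
```

View pics/w6z.png

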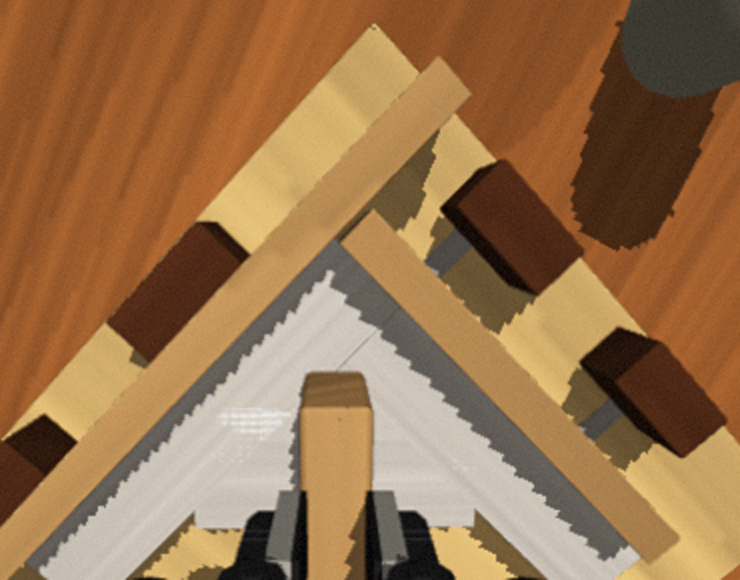

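The square is flush against both boards at the heel (335,245), and the end board is moving with a gap still left to its stops at (440,250) and (600,420). Pushing on.

```bash
python3 -m inch '[[0.6,1.9,0,0,0,0,5],[1.3,3.8,0,0,0,0,5],[1.9,5.7,0,0,0,0,5],[2.6,7.6,0,0,0,0,5],[3.3,9.5,0,0,0,0,5],[3.9,11.4,0,0,0,0,5],[3.9,11.4,0,0,0,0,5],[3.9,11.4,0,0,0,0,5]]'
python3 -m inch '[[0.6,1.9,0,0,0,0,5],[0.6,1.9,0,0,0,0,5],[0.6,1.9,0,0,0,0,5]]'
python3 -m inch '[[0.6,1.9,0,0,0,0,5],[0.6,1.9,0,0,0,0,5],[0.6,1.9,0,0,0,0,5]]'
```

```text
t: 11.4
tcp_pos: [559.5, -159.0, 44.5]
ee_rot: [-1.57, -0.01, -1.117]
wrist_force: [2.7, -12.5, 7.2]
gripper_width: 14.4
t: 11.65
tcp_pos: [560.1, -157.3, 44.5]
ee_rot: [-1.57, -0.01, -1.117]
wrist_force: [2.5, -13.2, 8.0]
gripper_width: 14.3
t: 11.9
tcp_pos: [560.8, -155.5, 44.6]
ee_rot: [-1.57, -0.01, -1.117]
wrist_force: [2.6, -13.0, 8.5]
gripper_width: 14.2
```

```bash
python3 -m inch '[[0.5,1.4,0,0,0,0,5],[0.5,1.4,0,0,0,0,5],[0.5,1.4,0,0,0,0,5]]'
python3 -m inch '[[0.5,1.4,0,0,0,0,5],[0.5,1.4,0,0,0,0,5],[0.5,1.4,0,0,0,0,5]]'
python3 - <<'E'
from h import *
im=robot.snapshot("wrist");cv2.imwrite("pics/w7z.png",cv2.resize(im[0:290,115:485],None,fx=2,fy=2,interpolation=cv2.INTER_CUBIC))
E
```

```text
t: 12.15
tcp_pos: [561.2, -154.1, 44.5]
ee_rot: [-1.57, -0.01, -1.117]
wrist_force: [2.1, -13.6, 7.6]
gripper_width: 14.3
t: 12.4
tcp_pos: [561.4, -153.7, 44.7]
ee_rot: [-1.571, -0.011, -1.118]
wrist_force: [1.8, -15.4, 8.8]
gripper_width: 14.5
```

View pics/w7z.png

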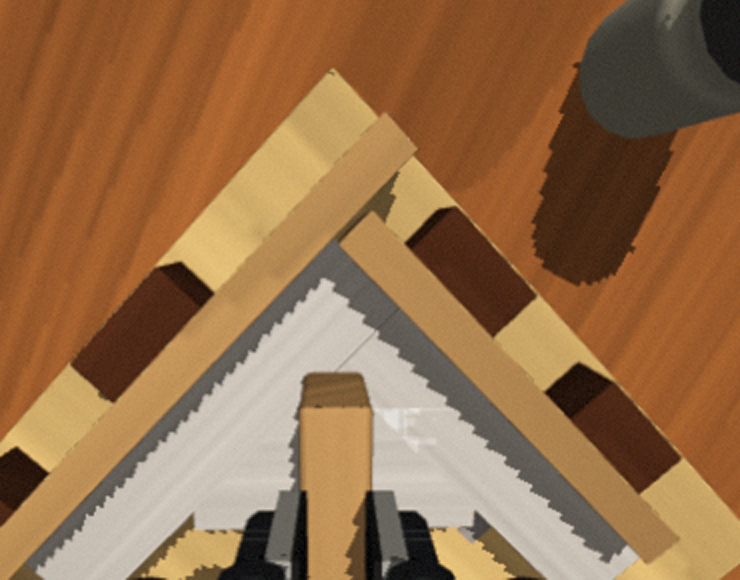

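The end board has hit its stops: the last step barely moved, and both blocks touch the board at (440,270) and (580,410). However, the tool (and so the square) has tipped about 0.6° with the legs up (pitch −0.011, z +1.2 mm). I'll correct that with a counter-turn about the jaw axis and a bit of down pressure while pressing harder.

```bash
python3 -m inch '[[0,0,-0.5,0.0045,0.0022,0,5],[0,0,-1,0.009,0.0044,0,5],[0,0,-1,0.009,0.0044,0,5],[0,0,-1,0.009,0.0044,0,5]]'
python3 -c "
from cell import robot;print(robot.get_state()['wrist_torque'])"
python3 -m inch '[[0,0,-0.5,0.0045,0.0022,0,5],[0,0,-1,0.009,0.0044,0,5],[0,0,-1,0.009,0.0044,0,5],[0,0,-1,0.009,0.0044,0,5]]'
python3 -c "
from cell import robot;print(robot.get_state()['wrist_torque'],robot.get_state()['ee_rot'])"
```

```text
t: 12.78
tcp_pos: [561.2, -153.7, 44.3]
ee_rot: [-1.571, -0.001, -1.118]
wrist_force: [-1.1, -14.6, 12.5]
gripper_width: 14.4
[-2.63428168  0.21459763  0.09850572]
t: 13.12
tcp_pos: [561.0, -153.8, 43.7]
ee_rot: [-1.572, 0.009, -1.118]
wrist_force: [-2.5, -15.2, 15.0]
gripper_width: 14.3
[-2.65767925  0.53623707  0.15439904] [-1.57174159  0.00876642 -1.11810799]
```

```bash
python3 -m inch '[[0,0,0,-0.0045,-0.0022,0,5],[0,0,0,-0.008,-0.004,0,5],[0,0,0,-0.008,-0.004,0,5],[0,0,0,-0.008,-0.004,0,5]]'
python3 - <<'E'
from h import *
im=robot.snapshot("wrist");cv2.imwrite("pics/w8.png",im)
cv2.imwrite("pics/w8z.png",cv2.resize(im[0:290,115:485],None,fx=2,fy=2,interpolation=cv2.INTER_CUBIC))
a=cv2.imread("pics/w5.png");
c=np.hstack([a[100:300,200:370],im[100:300,200:370]]);cv2.imwrite("pics/cmp.png",cv2.resize(c,None,fx=2.3,fy=2.3,interpolation=cv2.INTER_CUBIC))
s=cv2.imwrite("pics/s8.png",cv2.resize(robot.snapshot("side")[120:220,230:380],None,fx=5,fy=5,interpolation=cv2.INTER_CUBIC))
E
```

```text
t: 13.45
tcp_pos: [561.1, -154.1, 43.7]
ee_rot: [-1.572, -0.001, -1.118]
wrist_force: [-2.6, -16.6, 13.3]
gripper_width: 14.6
```

View pics/cmp.png

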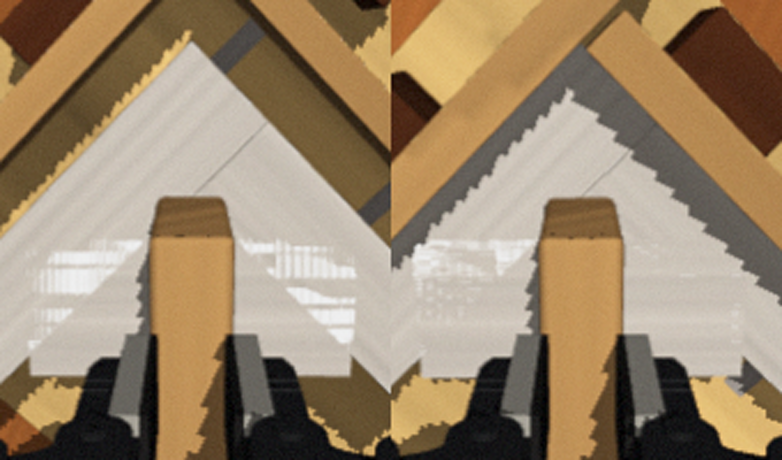

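View pics/s8.png

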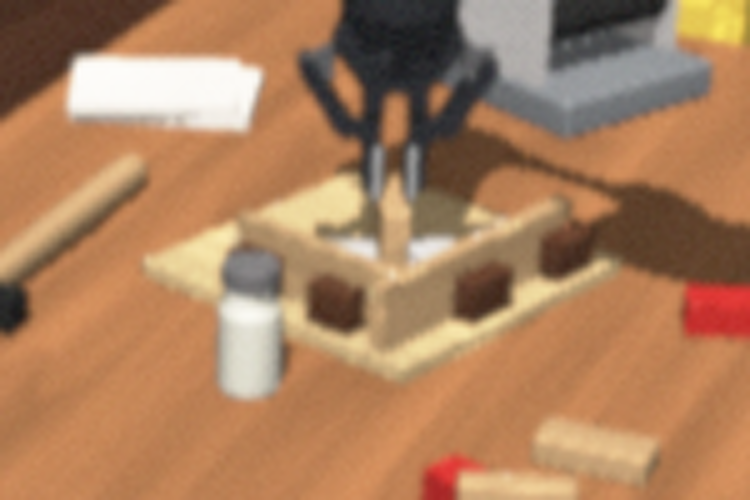

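View pics/w8z.png

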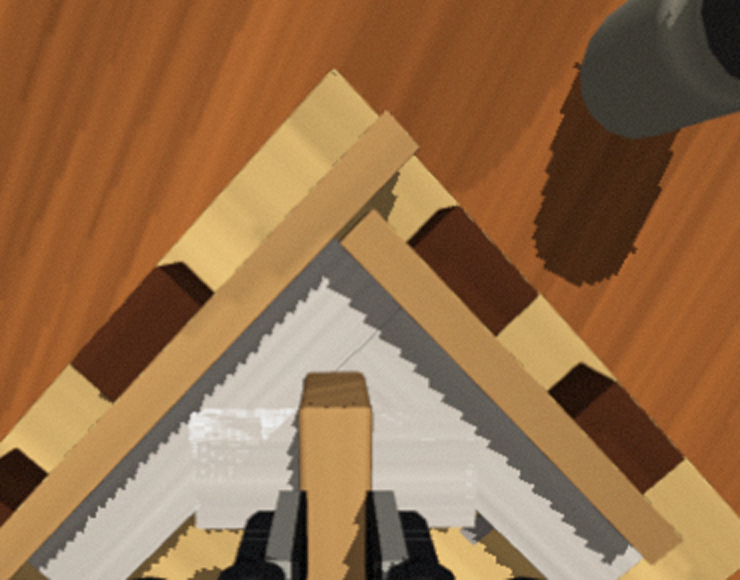

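The square sits rigid and level in the grip with both boards closed. The press on the side board is only about 3 N, so I'll increase both.

```bash
python3 -m inch '[[-1,0.3,0,0,0,0,5],[-2,0.7,0,0,0,0,5],[-3,1,0,0,0,0,5],[-3,1,0,0,0,0,5],[-3,1,0,0,0,0,5]]'
python3 -m inch '[[-0.5,0.5,0,0,0,0,5],[-0.9,1.6,0,0,0,0,5],[-0.9,1.6,0,0,0,0,5],[-0.9,1.6,0,0,0,0,5]]'
```

```text
t: 13.97
tcp_pos: [561.1, -154.1, 43.9]
ee_rot: [-1.566, -0.006, -1.118]
wrist_force: [9.3, -20.1, 6.8]
gripper_width: 14.5
t: 14.3
tcp_pos: [561.0, -153.9, 44.1]
ee_rot: [-1.565, -0.009, -1.119]
wrist_force: [12.2, -24.1, 5.1]
gripper_width: 14.4
```

```bash
python3 -m inch '[[0,0,-1,0.003,0.004,0,5],[0,0,-2,0.006,0.0085,0,5],[0,0,-2,0.006,0.0085,0,5],[0,0,-2,0.006,0.0085,0,5]]'
```

```text
t: 14.63
tcp_pos: [560.9, -153.8, 43.8]
ee_rot: [-1.57, -0.0, -1.119]
wrist_force: [7.0, -21.5, 14.0]
gripper_width: 14.3
```

```bash
python3 -m inch '[[-0.7,0.3,0,0.0005,0.002,0,5],[-1.3,0.7,-0.5,0.001,0.004,0,5],[-1.3,0.7,-0.5,0.001,0.004,0,5],[-1.3,0.7,-0.5,0.001,0.004,0,5],[-1.3,0.7,-0.5,0.001,0.004,0,5],[-1.3,0.7,-0.5,0.001,0.004,0,5]]'
python3 - <<'E'
from h import *
m=robot.camera_model("wrist")
im=robot.snapshot("wrist");cv2.imwrite("pics/w9.png",im);np.save("m9.npy",m,allow_pickle=True)
cv2.imwrite("pics/w9z.png",cv2.resize(im[60:300,150:420],None,fx=2.5,fy=2.5,interpolation=cv2.INTER_CUBIC))
t=robot.snapshot("top");cv2.imwrite("pics/t9.png",t)
cv2.imwrite("pics/t9z.png",cv2.resize(t[145:265,360:485],None,fx=5,fy=5,interpolation=cv2.INTER_CUBIC))
s=robot.get_state();print(s["t"],s["wrist_force"],s["ee_rot"],s["tcp_pos"])
E
```

```text
t: 15.13
tcp_pos: [560.8, -153.8, 43.9]
ee_rot: [-1.571, -0.0, -1.119]
wrist_force: [12.3, -24.7, 12.8]
gripper_width: 14.2
15.2333 [ 11.03100354 -24.64600354  12.5787478 ] [-1.57114762e+00 -1.33490945e-04 -1.11919764e+00] [ 560.82843043 -153.80429731   43.89994552]
```

View pics/w9z.png

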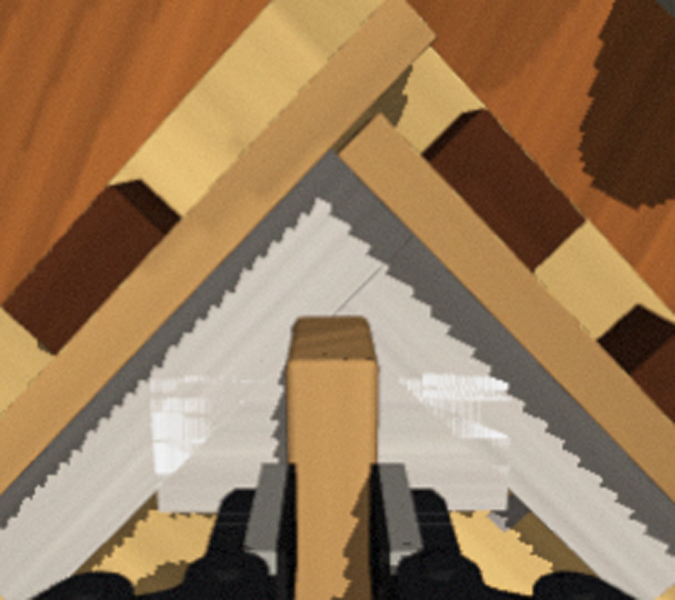

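View pics/t9z.png

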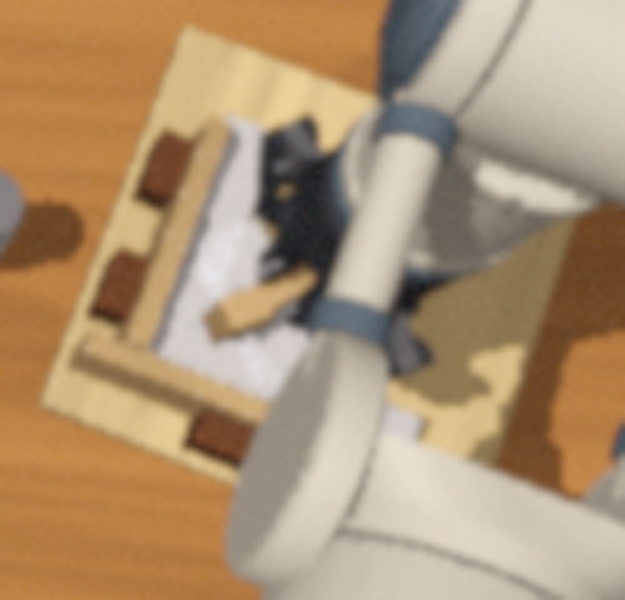

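View pics/t9.png

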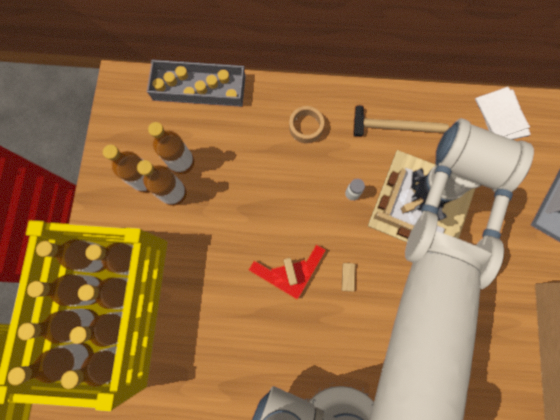

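Both faces look closed along their full visible length (heel at (337,155) in the zoom), the end board is against its blocks, and the pressing is about 18 N and 20 N. TCP z is 0.5 mm above its first resting height, so I'll press down more to check it lies flat.

```bash
python3 -m inch '[[0,0,-1,0,0,0,5],[0,0,-2,0,0,0,5],[0,0,-3,0,0,0,5],[0,0,-3,0,0,0,5],[0,0,-3,0,0,0,5]]'
```

```text
t: 15.65
tcp_pos: [561.0, -154.1, 43.4]
ee_rot: [-1.57, -0.001, -1.119]
wrist_force: [5.7, -23.6, 23.9]
gripper_width: 15.0
```

```bash
python3 -m inch '[[-0.6,0.2,-0.3,0.001,0.002,0,5],[-1.3,0.4,-1,0.001,0.004,0,5],[-1.3,0.4,-1,0.001,0.004,0,5],[-1.3,0.4,-1,0.001,0.004,0,5],[-1.3,0.4,-1,0.001,0.004,0,5],[-1.3,0.4,-1,0.001,0.004,0,5]]'
python3 -m inch '[[0,0,0,0,0,0,5],[0,0,0,0,0,0,5],[0,0,0,0,0,0,5],[0,0,0,0,0,0,5]]'
```

```text
t: 16.15
tcp_pos: [560.9, -154.1, 43.4]
ee_rot: [-1.571, -0.001, -1.119]
wrist_force: [8.9, -24.5, 25.4]
gripper_width: 14.2
t: 16.48
tcp_pos: [560.9, -154.1, 43.4]
ee_rot: [-1.571, -0.001, -1.119]
wrist_force: [8.1, -24.1, 24.9]
gripper_width: 14.3
```

```bash
python3 - <<'E'
from h import *
im=robot.snapshot("wrist")
cv2.imwrite("pics/w10z.png",cv2.resize(im[60:300,180:450],None,fx=2.5,fy=2.5,interpolation=cv2.INTER_CUBIC))
E
```

```text
(no output)
```

View pics/w10z.png

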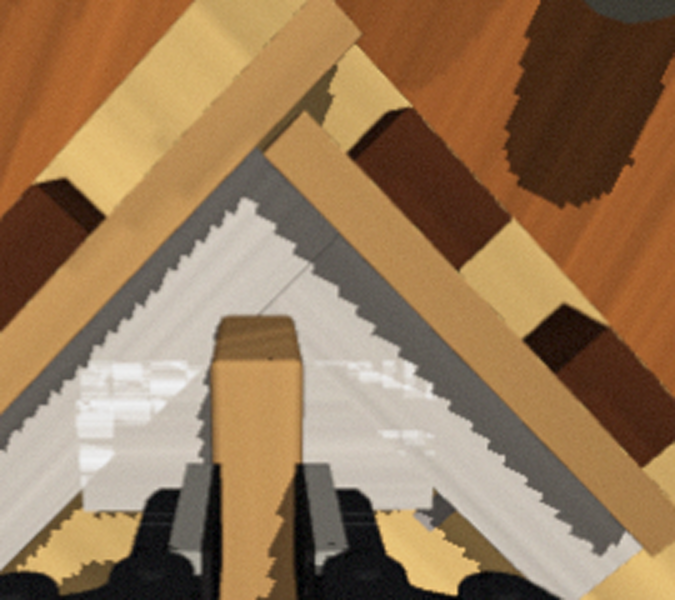

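The end board touches both stop blocks (355,155 to 460,265 and 525,340 onward), and the square is closed against both boards. Handing in.

```bash
python3 -c "
from cell import robot
robot.job_done();s=robot.get_state();print(s['t'],s['wrist_force'],s['gripper_width'])"
```

```text
the job is handed in; nothing more can be done
the job is handed in; nothing more can be done
```

I gripped the aluminium square by its bar and carried it over the jar. I laid it on the jig base, slid it against the side board, then pushed the end board about 16 mm until it stopped at its blocks. I handed in at about 16.5 s without letting go.

**Last checks**
- **Pressing:** the square pushes about 20 N on the end board, about 15 N on the side board, and about 25 N downwards. All were steady over the last rows.
- **Boards:** the wrist picture shows the end board touching both stop blocks, and no visible gap between the square and either board.
- **Level:** the tool is level to about 0.001 rad, and its height is back to where the square first rested on the base.
- **Other items:** the bottles, jar, mallet, tape roll and offcut looked unmoved in the top picture, taken about 1.3 s before handing in.

**What disagreed**
- **Tipping:** the square tipped about 0.6° and rose about 1 mm during the push. I brought it back with a small counter-turn and more down-pressure.
- **Grip width:** the gripper reads about 14.3 mm on a bar given as 18 mm. The pictures show the bar held firmly between the pads.
- **After handing in:** the readout I asked for after `job_done` was not given, so the last force readings are from just before it.

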